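# Lock the bayonet lid on the sample mill

## Robot

A 6-joint arm with a two-finger parallel gripper is mounted at the origin on the work surface. World frame = base frame: x ahead of the robot, y to its left, z up, the work surface at z = 0. Lengths are in mm, angles in degrees, forces in N, time in s.
With the tool pointing down it reaches from about 350 to 850 mm from the base axis. Payload 8.1 kg.
Tool frame: the origin (TCP) lies midway between the tips of the shut fingers; the grasp point (between the pads) lies grip_depth behind it (grip_depth is the distance from the TCP to the grasp point, in mm); z points along the fingers, y is the line along which they close (so a half turn about z gives the same grasp; the last joint's range is limited). The gripper opens to 85 mm and grips with 20 to 120 N. Pads are 22 mm wide; open, the fingers measure 114 mm over their backs; the gripper's body (76 mm by 85 mm) begins 54 mm behind the grasp point. The pads swing forward as they close: fully open they stand 13 mm farther back than shut.
Start: joints at [-80.065, 7.471, 85.268, -0, 87.261, -4.893], TCP at [153.573, -580.018, 231.292] pointing down, gripper open.
Joint ranges: [-169.43, 169.43], [-51.17, 129.36], [1.28, 143.12], [-76.62, 256.62], [0, 156.53], [-152.29, 152.29]. Speed limits (degrees/s): [136.94, 136.94, 159.86, 180, 180, 180].

## Interface

Orientations are given as [roll, pitch, yaw] about the fixed x, y, z axes, in that order (R = Rz(yaw) Ry(pitch) Rx(roll)).
In Python, from bench import sense, snapshot, hand_in, grip_depth gives the robot as it stands. The module is installed in compiled form; this text tells all that it offers.
- The arm moves only by the tool apply_moves, never from a script. Its argument "series" is text: rows parted by semicolons, each of 5 numbers parted by spaces: the shift along the tool's x, y, z each as a share of 0.3 m, from -1 to 1, then the turn about the tool's z as a share of 2 rad, from -1 to 1, then the gripper's target within -1 to 1 (shut at 1, half-way at 0, fully open at -1). In form: tx ty tz twist gripper; .... A call has 1 to 5 rows; each row shifts and turns the commanded pose from where the row before left it, along the tool's axes as they then stand; what a row does not reach is not made up. A row lasts 1/12 s, in which the tool goes at most 41.7 mm and 7.16 degrees, less where a joint would pass 70% of its speed; a pose out of reach is approached as far as the arm can. A call with a number of a shift or a turn outside -1 to 1 is refused whole. A call with a gripper value outside its range is refused whole. The fingers move at their own pace and stop on an object; "squeeze" is the grip in N (left out, the last holds). Time passes only in rows, so rows that do not move let the fingers close. It gives the time, the measured TCP pose, the force, the opening and the grip force at its end, in the units of the state.
- sense(): the state, without advancing time (a new reading comes with each control period).
- snapshot(name): name is "scene" or "top"; returns a dict with "frame" (420x560x3 uint8, blue, green, red), "depth" (420x560 float32, mm along the optical axis (not along the pixel's ray), 0 where there is no reading), "intrinsics" (3x3 intrinsics, pixels), "extrinsics" (4x4, takes a point from camera to world coordinates). Camera axes: x right, y down, z forward; pixel columns grow to the right and rows downward; lengths in mm; the calibration is good to about 2 mm. A picture is of the moment at which its call begins.
- hand_in(): hands the job in; it is judged then, once.
The state is a dict: "time": time; "joint_pos": joint angles; "qd": joint speeds; "joint_efforts": joint torques, N m; "tool_pos": TCP position; "tcp_rot": TCP orientation; "ft_force": force on the tool from outside, world axes, zero at the start; "wrist_torque": the same for the moment, N m; "finger_gap": finger opening in mm; "grip_force": force on a finger pad.
Only numpy, scipy, OpenCV 4.12 (cv2) and the standard library are available. Lean on these libraries where they do the work, as an engineer would, in place of code of your own. Each camera call takes 0.05 s, during which the arm holds its last target. There are 200 camera calls.

## Task

Close the sample mill: take the lid that has two round pins sticking out of its sides, let it down into the mill's collar with the pins going through the two gaps, press it gently down on the sprung seal and turn it clockwise (seen from above) until the pins are fully home under the ramps and it is tight, then let go. Leave the other two lids where they stand.

Things in the scene. Friction and masses are not known exactly. Their poses are not given: they have to be found in the camera images.
- lid_center (a point): The mill's lid, loose, 0.25 kg steel: round plug 58 mm across, 34 high; on top a bar handle 52 long (x), 14 wide (y: grip across this), from 34 to 76 above the underside; near the bottom a 16 mm round pin on each side in line with the bar, 104 tip to tip, axis 10 above the underside. Same after half a turn. Site at its centre, 38 above the underside; x along bar and pins, z up.
- mill_mouth (a point): Fixed white mill, 170x200x100 mm, metal collar on top. Site on collar axis, on the black sprung seal plate at rest, 110 above bench; z up. Rim 26 above point, ramps to 30. Opening 76 across, 120 at two opposite gaps, each 60 degrees wide, centred 75 degrees counter-clockwise of x. Turned clockwise, ramps cam the lid down 2.5; locked with bar along x, stops 7 degrees past. Seal: 2 N, then 1.5 N/mm, 9 mm.
- plain_lid_center (a point): Bystander, leave it: a lid without pins, plug 58 mm in diameter, 34 high. Same steel bar handle on top (52 long x 14 wide, from 34 to 76 above the underside). Site at its centre, half-way up, 38 above the underside; x along the bar, z up.
- wide_lid_center (a point): Bystander, leave it: a lid without pins, a 92 mm round flange (12 to 24 above the underside) on a 60 mm foot. Same steel bar handle on top (52 long x 14 wide, from 34 to 76 above the underside). Site at its centre, half-way up, 38 above the underside; x along the bar, z up.

How it is judged (in metres and radians):
On the way:
1. the lid stands down in the collar, its pins through the gaps (horizontal distance between lid_center and mill_mouth below 0.015 m and z of lid_center in the frame of mill_mouth below 0.0405 m), for 0.1 s.
At the end, for the whole second after the job is handed in: The pinned lid is at rest in the collar, within 12 mm of its axis and upright (0.1 rad), turned so that its bar is within 16 degrees (0.28 rad) of the mill's x axis, and cammed down at least 1 mm below its free standing height on the seal (its centre less than 37 mm above the mouth site) (horizontal distance between lid_center and mill_mouth below 0.012 m and angle between the x axis of lid_center and the x axis of mill_mouth, either way round below 0.28 rad and z of lid_center in the frame of mill_mouth between 0.028 and 0.037 m and angle between lid_center's own z axis and vertical below 0.1 rad and linear speed of lid below 0.02 m/s); the robot touches nothing.
It fails at once if one of the other lids was moved more than 30 mm (distance of any of plain_lid_center, wide_lid_center from where it was at the start of the episode above 0.03 m).
It also fails if it takes over 48 s, if anything falls off the work surface, if the arm or the gripper's body presses on something with over 40 N, if the wrist force passes 120 N, or if a joint passes its speed limit or range.

## Working session

There is one attempt and no reset: what is moved stays moved. The work goes in short steps, Python scripts to look and compute and a tool call to move; the robot and the scene stay as the last step left them, time stands still between calls to the robot, and variables do not carry over. Pictures are saved under pics/ and viewed, at most 10 in all, crops included, and the job is handed in when it is done.

Besides the shell and the picture viewer there is one more tool, called as name(argument=value, ...) on one line, values as JSON. apply_moves: Moves the arm, as the interface text tells. Its arguments: {"type":"object","properties":{"series":{"type":"string"},"squeeze":{"type":"number"}},"required":["series"]}

```bash
mkdir -p pics; python3 - <<'E'
from bench import *
import bench,cv2,numpy as np
print(sense(),grip_depth)
for n in("scene","top"):
    s=snapshot(n);cv2.imwrite(f"pics/{n}0.png",s["frame"]);np.savez(f"{n}0.npz",**s);print(n,s["intrinsics"].tolist(),np.round(s["extrinsics"],3).tolist())
E
```

```text
{'time': 0.0, 'joint_pos': array([-8.00651387e+01,  7.51668233e+00,  8.53294386e+01, -7.46231522e-04,
        8.72616154e+01, -4.89260526e+00]), 'qd': array([-0.06307297, -0.14870254, -0.03888536, -0.04862282,  0.06833863,
       -0.07125256]), 'joint_efforts': array([-2.43074101e-03, -5.69389558e+01, -5.00560391e+01, -1.95420785e-04,
        1.46358131e-02, -4.30274918e-05]), 'tool_pos': array([ 153.47130049, -579.4677385 ,  230.22649638]), 'tcp_rot': array([-1.79892593e+02, -8.44605417e-03,  1.48274950e+01]), 'ft_force': array([ 0.62322567, -0.39999343,  0.06996909]), 'wrist_torque': array([ 0.01901575,  0.04604392, -0.00739033]), 'grip_force': 0.0, 'finger_gap': 85.35165342206618} 18.700000000000003
scene [[456.65710879197303, 0.0, 273.8073410786219], [0.0, 456.65710879197303, 209.09631544872656], [0.0, 0.0, 1.0]] [[0.592, 0.632, -0.501, 955.137], [0.806, -0.47, 0.359, -288.431], [-0.008, -0.616, -0.787, 769.444], [0.0, 0.0, 0.0, 1.0]]
top [[526.3600829795389, 0.0, 273.8116181523223], [0.0, 526.3600829795389, 208.90819190386648], [0.0, 0.0, 1.0]] [[0.022, -0.994, 0.105, 441.019], [-0.999, -0.025, -0.026, 17.789], [0.029, -0.105, -0.994, 1178.035], [0.0, 0.0, 0.0, 1.0]]
```

View pics/top0.png

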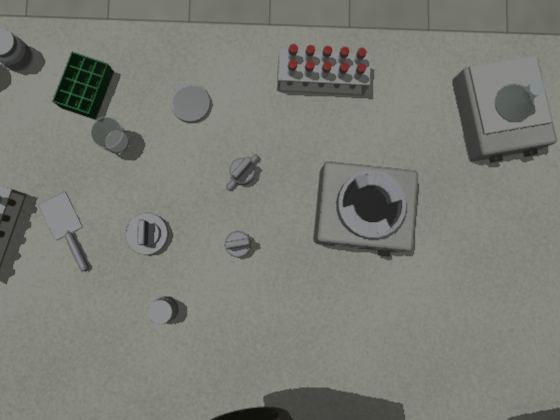

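View pics/scene0.png

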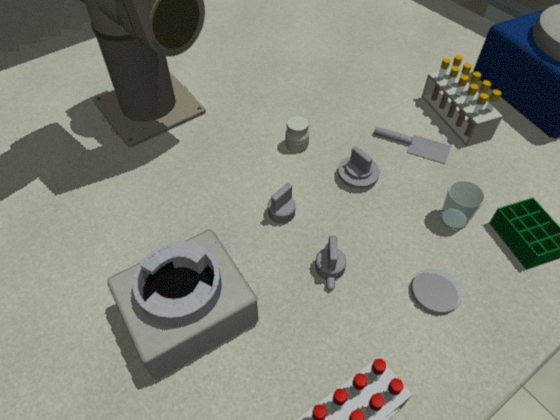

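The top view shows the pinned lid at about (243,171), the plain lid at (237,244), the wide lid at (148,234) and the mill collar at (371,204). Next I'll enlarge the lid and the mill.

```bash
cat > h.py <<'E'
import numpy as np
def load(n): return np.load(n)
def px2w(s,u,v,z):
    K,T=s["intrinsics"],s["extrinsics"]
    d=T[:3,:3]@np.linalg.solve(K,[u,v,1.]);o=T[:3,3];return o+d*(z-o[2])/d[2]
def cloud(s):
    K,T=s["intrinsics"],s["extrinsics"];D=s["depth"];v,u=np.mgrid[:420,:560]
    P=np.stack([(u-K[0,2])/K[0,0]*D,(v-K[1,2])/K[1,1]*D,D],-1);return P@T[:3,:3].T+T[:3,3]
E
python3 - <<'E'
import cv2,numpy as np
from h import *
s=load("top0.npz");f=s["frame"]
a=cv2.resize(f[136:206,208:278],(490,490),interpolation=cv2.INTER_CUBIC)[:, :]
b=cv2.resize(f[155:260,310:425],(0,0),fx=5,fy=5,interpolation=cv2.INTER_CUBIC)
a=cv2.resize(f[140:205,220:265],(225,325),interpolation=cv2.INTER_CUBIC)
o=np.zeros((525,800,3),np.uint8);o[:525,:575]=b;o[:325,575:]=a
cv2.imwrite("pics/crop.png",o)
P=cloud(s)
def rep(m,n): 
    q=P[m];r=cv2.minAreaRect(q[:,:2].astype(np.float32));print(n,len(q),q.mean(0).round(1),r)
W=np.zeros((420,560),bool)
A=W.copy();A[140:205,220:265]=1;z=P[...,2]
rep(A&(z>62),"bar");rep(A&(z>8)&(z<30),"pins+");print(np.percentile(z[A],[1,50,99]))
B=W.copy();B[155:260,310:425]=1
for lo,hi in((85,104),(104,122),(128,138),(138,146)): rep(B&(z>lo)&(z<hi),(lo,hi))
q=P[B&(z>128)];(x,y),r=cv2.minEnclosingCircle(q[:,:2].astype(np.float32));print("ring",x,y,r)
q=P[B&(z>92)&(z<104)]
E
```

```text
bar 189 [630.9  57.3 156.3] ((553.67041015625, 50.49092102050781), (231.01792907714844, 40.85566711425781), 6.1584272384643555)
pins+ 184 [640.7  61.2  18.3] ((646.8882446289062, 60.52662658691406), (56.6152458190918, 90.95047760009766), 78.64635467529297)
[-5.31523063  0.93388478 78.03624672]
(85, 104) 4481 [ 564.6 -198.3   99.3] ((568.8163452148438, -206.04249572753906), (201.36077880859375, 170.5243682861328), 85.2542724609375)
(104, 122) 1146 [ 566.4 -205.7  110.2] ((567.7694091796875, -208.53466796875), (181.97080993652344, 159.39085388183594), 84.38697052001953)
(128, 138) 1780 [ 568.5 -205.3  135. ] ((568.9749145507812, -205.47203063964844), (134.29498291015625, 136.09030151367188), 1.3047456741333008)
(138, 146) 236 [ 565.3 -207.1  139.1] ((566.4200439453125, -205.84657287597656), (131.75213623046875, 129.0383758544922), 77.54337310791016)
ring 519.830322265625 -125.13002014160156 163.2089080810547
```

View pics/crop.png

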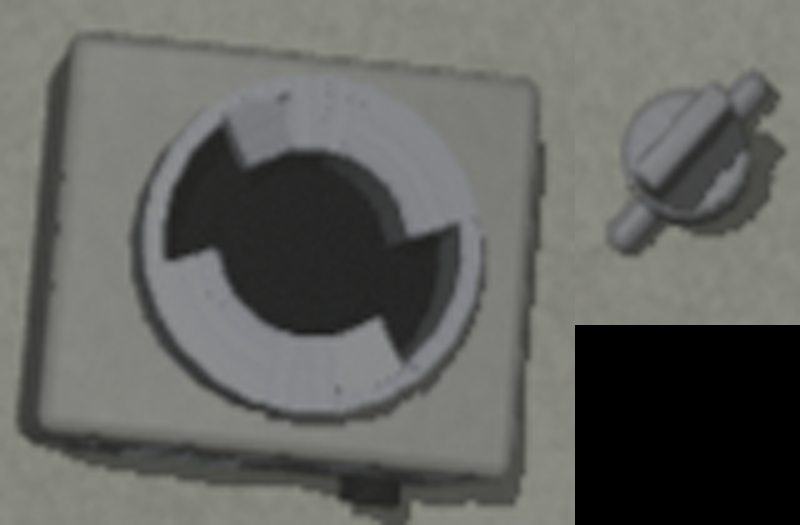

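The crop shows the gap corners at crop positions (228,118), (165,262), (460,225) and (405,362). The pin tips are near (622,240) and (765,85), and the bar top runs from (640,175) to (718,95). I'll turn these into world coordinates.

```bash
python3 - <<'E'
import cv2,numpy as np
from h import *
s=load("top0.npz");P=cloud(s);z=P[...,2]
C=np.array([568.9,-205.5])
for u,v in((228,118),(165,262),(460,225),(405,362)):
    p=px2w(s,310+u/5,155+v/5,138)[:2];d=p-C;print("gap",p.round(1),np.degrees(np.arctan2(d[1],d[0])).round(1),np.hypot(*d).round(1))
def med(sl): return P[sl].reshape(-1,3)
q=med(np.s_[140:205,220:265])
for lo,hi,n in((70,82,"bar"),(5,33,"low")):
    m=q[(q[:,2]>lo)&(q[:,2]<hi)];c=np.median(m,0);m=m[np.hypot(*(m-c)[:,:2].T)<60]
    print(n,len(m),m.mean(0).round(1),cv2.minAreaRect(m[:,:2].astype(np.float32)))
for n,a in(("tipA",(622,240)),("tipB",(767,88))): print(n,px2w(s,220+(a[0]-575)/5,140+a[1]/5,12).round(1))
for a in((634,165),(712,85),(732,105),(655,192)): print("bar corner",px2w(s,220+(a[0]-575)/5,140+a[1]/5,76).round(1))
# scene-camera cross-check
s=load("scene0.npz");q=cloud(s).reshape(-1,3)
for cx,cy,lo,hi,R in((642,60,68,84,50),(569,-205,131,145,80),(569,-205,95,103,140)):
    m=q[(q[:,2]>lo)&(q[:,2]<hi)&(np.hypot(q[:,0]-cx,q[:,1]-cy)<R)];print("scene",len(m),m.mean(0).round(1),cv2.minAreaRect(m[:,:2].astype(np.float32)))
E
```

```text
gap [ 616.4 -172.5] 34.8 57.8
gap [ 557.5 -147.6] 101.1 59.0
gap [ 575.4 -266.2] -83.9 61.1
gap [ 519.8 -243.9] -141.9 62.3
bar 163 [646.6  60.4  75.1] ((646.5368041992188, 60.568321228027344), (14.270310401916504, 51.63079071044922), 52.126285552978516)
low 338 [639.6  60.3  22.2] ((632.6891479492188, 59.52178192138672), (115.23382568359375, 85.28978729248047), 10.372048377990723)
tipA [608.8  87.3  12. ]
tipB [679.6  24.3  12. ]
bar corner [631.8  79.4  76. ]
bar corner [667.1  47.4  76. ]
bar corner [658.7  38.7  76. ]
bar corner [620.5  70.2  76. ]
scene 200 [650.   59.5  75.8] ((648.4923706054688, 61.39286422729492), (14.27699089050293, 53.0718994140625), 51.104488372802734)
scene 3026 [ 574.2 -207.4  135.9] ((569.695556640625, -204.54209899902344), (135.7517852783203, 136.87074279785156), 48.53981399536133)
scene 5900 [ 587.8 -215.3  100. ] ((570.9024047851562, -204.7701416015625), (198.80859375, 169.8180694580078), 85.12906646728516)
```

apply_moves(series="0.0854 -0.0657 0 0 -1;0.0854 -0.0657 0 0 -1;0.0854 -0.0657 0 0 -1;0.0854 -0.0657 0 0 -1;0.0854 -0.0657 0 0 -1")

```text
time: 0.52
tool_pos: [252.7, -450.4, 230.7]
tcp_rot: [-179.9, 0.0, 14.8]
ft_force: [0.3, -1.3, -0.4]
finger_gap: 85.7
grip_force: 0.0
```

apply_moves(series="0.0854 -0.0657 0 0 -1;0.0854 -0.0657 0 0 -1;0.0854 -0.0657 0 0 -1;0.0854 -0.0657 0 0 -1;0.0854 -0.0657 0 0 -1")

```text
time: 0.93
tool_pos: [351.3, -322.4, 230.9]
tcp_rot: [-180.0, 0.0, 14.8]
ft_force: [0.2, 0.4, 0.3]
finger_gap: 85.5
grip_force: 0.0
```

apply_moves(series="0.0854 -0.0657 0 0 -1;0.0854 -0.0657 0 0 -1;0.0854 -0.0657 0 0 -1;0.0854 -0.0657 0 0 -1;0.0854 -0.0657 0 0 -1")

```text
time: 1.35
tool_pos: [449.9, -194.3, 231.0]
tcp_rot: [-180.0, 0.0, 14.8]
ft_force: [-0.6, 0.1, -0.6]
finger_gap: 85.3
grip_force: 0.0
```

apply_moves(series="0.0854 -0.0657 0 0 -1;0.0854 -0.0657 0 0 -1;0.0854 -0.0657 0 0 -1;0.0854 -0.0657 0 0 -1;0.0854 -0.0657 0 0 -1")

```text
time: 1.77
tool_pos: [548.5, -66.2, 230.8]
tcp_rot: [-180.0, 0.0, 14.8]
ft_force: [0.4, -1.1, 0.4]
finger_gap: 85.8
grip_force: 0.0
```

apply_moves(series="0.0854 -0.0657 0 0 -1;0.0854 -0.0657 0 0 -1;0.0854 -0.0657 0 0 -1;0.0854 -0.0657 0 0 -1;0.0854 -0.0657 0 0 -1")

```text
time: 2.18
tool_pos: [647.1, 61.7, 230.6]
tcp_rot: [-180.0, 0.1, 14.8]
ft_force: [0.6, -0.5, 0.3]
finger_gap: 85.1
grip_force: 0.0
```

apply_moves(series="0 0 0 -0.055 -1;0 0 0 -0.055 -1;0 0 0 -0.055 -1;0 0 0 -0.055 -1;0 0 0 -0.055 -1")

```text
time: 2.6
tool_pos: [646.3, 60.4, 230.4]
tcp_rot: [-179.9, 0.1, 46.7]
ft_force: [-0.1, -0.2, 0.2]
finger_gap: 85.5
grip_force: 0.0
```

apply_moves(series="0 0 0 -0.055 -1;0 0 0 -0.055 -1;0 0 0 -0.055 -1;0 0 0 -0.055 -1;0 0 0 -0.055 -1")

```text
time: 3.02
tool_pos: [646.3, 60.3, 230.6]
tcp_rot: [-179.9, 0.0, 78.2]
ft_force: [0.0, -0.5, -0.4]
finger_gap: 85.3
grip_force: 0.0
```

apply_moves(series="0 0 0 -0.055 -1;0 0 0 -0.055 -1;0 0 0 -0.055 -1;0 0 0 -0.055 -1;0 0 0 -0.055 -1")

```text
time: 3.43
tool_pos: [646.3, 60.2, 230.6]
tcp_rot: [-179.9, -0.0, 109.7]
ft_force: [0.2, -0.2, 0.8]
finger_gap: 85.4
grip_force: 0.0
```

apply_moves(series="0 0 0.05 -0.055 -1;0 0 0.1 -0.055 -1;0 0 0.1 -0.055 -1;0 0 0.1 -0.055 -1;0 0 0.05 -0.053 -1")

```text
time: 3.85
tool_pos: [643.8, 60.2, 106.0]
tcp_rot: [-179.8, -0.3, 141.0]
ft_force: [-0.5, 0.4, -0.8]
finger_gap: 85.6
grip_force: 0.0
```

```bash
python3 - <<'E'
from bench import *
import cv2
s=snapshot("scene");cv2.imwrite("pics/a1.png",cv2.resize(s["frame"][130:310,220:430],(700,600)));x=sense();print(x["tool_pos"],x["tcp_rot"],x["joint_pos"].round(1))
E
```

```text
[642.36907065  60.16130713 103.47587075] [-179.62897885   -0.44971473  141.39759706] [  0.8  20.   84.4  -0.   76.2 -50.6]
```

View pics/a1.png

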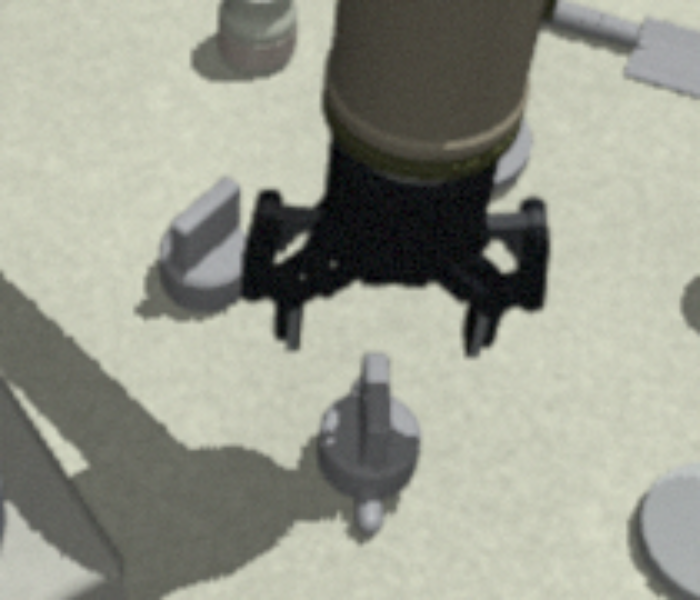

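The fingers straddle the handle bar, which sits at about (375,400) in the crop. I'm going down and will settle there.

apply_moves(series="0 0 0.04 0 -1;0 0 0.04 0 -1;0 0 0.04 0 -1;0 0 0.04 0 -1;0 0 0 0 -1")

```text
time: 4.32
tool_pos: [645.0, 60.2, 60.3]
tcp_rot: [-179.9, -0.2, 140.6]
ft_force: [-0.3, 0.4, -1.4]
finger_gap: 85.3
grip_force: 0.0
```

apply_moves(series="0 0 0 0 -1;0 0 0 0 -1")

```text
time: 4.48
tool_pos: [647.1, 60.2, 63.9]
tcp_rot: [180.0, 0.0, 140.6]
ft_force: [1.0, 0.1, 0.9]
finger_gap: 85.5
grip_force: 0.0
```

apply_moves(series="0 0 0.026 0 -1;0 0 0.026 0 -1;0 0 0.024 0 -1;0 0 0 0 -1;0 0 0 0 -1")

```text
time: 4.9
tool_pos: [645.7, 60.2, 39.3]
tcp_rot: [-179.9, -0.1, 140.6]
ft_force: [0.3, -0.5, -0.2]
finger_gap: 85.2
grip_force: 0.0
```

apply_moves(series="0 0 0 0 1;0 0 0 0 1;0 0 0 0 1;0 0 0 0 1;0 0 0 0 1", squeeze=60)

```text
time: 5.32
tool_pos: [646.8, 60.2, 40.8]
tcp_rot: [180.0, 0.0, 140.6]
ft_force: [-0.6, 0.6, -0.8]
finger_gap: 25.5
grip_force: 0.0
```

apply_moves(series="0 0 0 0 1;0 0 0 0 1;0 0 0 0 1;0 0 0 0 1;0 0 0 0 1")

```text
time: 5.73
tool_pos: [646.8, 60.2, 40.7]
tcp_rot: [180.0, 0.0, 140.6]
ft_force: [-0.3, 0.0, 3.0]
finger_gap: 13.5
grip_force: 60.8
```

apply_moves(series="0 0 -0.05 0 1;0 0 -0.12 0 1;0 0 -0.13 0 1;0 0 -0.13 0 1;0 0 -0.12 0 1")

```text
time: 6.15
tool_pos: [646.3, 60.3, 208.3]
tcp_rot: [180.0, 0.0, 140.7]
ft_force: [1.2, -1.2, -2.1]
finger_gap: 13.4
grip_force: 60.3
```

apply_moves(series="0 0 -0.05 0 1;-0.0361 -0.0847 0 0 1;-0.0361 -0.0847 0 0 1;-0.0361 -0.0847 0 0 1;-0.0361 -0.0847 0 0 1")

```text
time: 6.57
tool_pos: [614.9, -46.6, 221.1]
tcp_rot: [-180.0, -0.0, 140.7]
ft_force: [0.5, 0.2, -2.4]
finger_gap: 13.3
grip_force: 60.3
```

apply_moves(series="-0.0361 -0.0847 0 0 1;-0.0361 -0.0847 0 0 1;-0.0361 -0.0847 0 0 1;-0.0361 -0.0847 0 0 1;-0.0361 -0.0847 0 0 1")

```text
time: 6.98
tool_pos: [576.1, -179.4, 221.0]
tcp_rot: [180.0, -0.0, 140.7]
ft_force: [1.2, -0.3, -3.7]
finger_gap: 13.0
grip_force: 60.3
```

apply_moves(series="-0.0361 -0.0847 0 0 1;0 0 0 0.056 1;0 0 0 0.056 1;0 0 0 0.056 1;0 0 0 0.056 1")

```text
time: 7.4
tool_pos: [568.8, -205.1, 220.9]
tcp_rot: [-180.0, -0.0, 114.6]
ft_force: [0.2, 0.7, -3.8]
finger_gap: 12.9
grip_force: 60.3
```

apply_moves(series="0 0 0 0.056 1;0 0 0 0.056 1;0 0 0 0.056 1;0 0 0 0.056 1;0 0 0 0.056 1")

```text
time: 7.82
tool_pos: [568.9, -204.7, 220.9]
tcp_rot: [-180.0, -0.0, 82.6]
ft_force: [-0.3, 0.4, -2.3]
finger_gap: 13.2
grip_force: 60.3
```

apply_moves(series="0 0 0 0.056 1;0 0 0 0.056 1;0 0 0 0 1;0 0 0 0 1;0 0 0 0 1")

```text
time: 8.23
tool_pos: [569.1, -204.8, 220.7]
tcp_rot: [-180.0, -0.0, 70.3]
ft_force: [-0.3, -0.7, -2.8]
finger_gap: 13.2
grip_force: 60.3
```

```bash
python3 - <<'E'
from bench import *
import cv2,numpy as np
for n in("scene","top"):
    s=snapshot(n);np.savez(n+"2.npz",**s)
    f=s["frame"]; cv2.imwrite(f"pics/{n}2.png",cv2.resize(f[140:380,80:300] if n=="scene" else f[130:280,270:450],None,fx=2.5 if n=="scene" else 4,fy=2.5 if n=="scene" else 4,interpolation=cv2.INTER_CUBIC))
x=sense();print(x["tool_pos"],x["tcp_rot"],x["joint_pos"].round(1))
E
```

```text
[ 569.17531748 -204.87430452  220.5939621 ] [-1.79993452e+02 -1.43249752e-03  7.02038496e+01] [-24.7   8.5  85.2   0.   86.2  -4.9]
```

View pics/scene2.png

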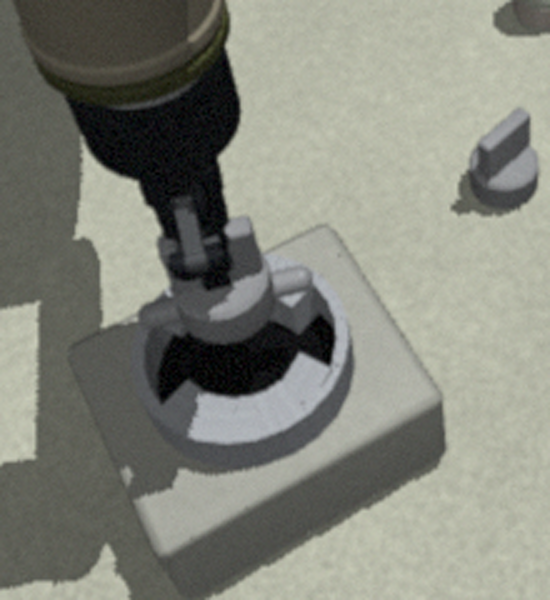

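The scene crop shows the lid hanging level over the collar, with its pins lined up with the gaps. The pin tips are near crop (310,275) and (140,322). I'll check the lid's centre within the grip.

```bash
python3 - <<'E'
import numpy as np,cv2
from h import *
s=load("scene2.npz")
a=px2w(s,80+310/2.5,140+275/2.5,190);b=px2w(s,80+140/2.5,140+322/2.5,190)
print(a,b,(a+b)/2,np.degrees(np.arctan2(*(a-b)[1::-1])),np.linalg.norm(a-b))
for n in("scene2.npz","top2.npz"):
    P=cloud(load(n)).reshape(-1,3);d=P[:,:2]-[569.2,-204.9];t=np.radians(70.2);al=d@[np.cos(t),np.sin(t)];ac=d@[np.sin(t),-np.cos(t)]
    for lo,hi,R,n2 in((182,199,60,"low"),(205,218,40,"plugtop")):
        m=(P[:,2]>lo)&(P[:,2]<hi)&(np.hypot(al,ac)<R)
        if m.sum()>5: print(n,n2,m.sum(),"along",np.percentile(al[m],[0,2,98,100]).round(1),"across",np.percentile(ac[m],[0,2,98,100]).round(1))
    m=(P[:,2]>131)&(P[:,2]<145)&(np.hypot(al,ac)<85);print("ring",cv2.minAreaRect(P[m][:,:2].astype(np.float32)))
E
```

```text
[ 586.85803722 -154.72450188  190.        ] [ 555.52569777 -251.77428145  190.        ] [ 571.19186749 -203.24939167  190.        ] 72.10742341652124 101.98222987999077
scene2.npz low 485 along [-49.8 -47.1  50.8  53.2] across [-7.8 -4.3 29.3 30.2]
scene2.npz plugtop 547 along [-26.4 -24.5  28.6  30. ] across [-10.2   2.   29.3  30.4]
ring ((574.380126953125, -205.99383544921875), (136.22462463378906, 127.70559692382812), 74.32105255126953)
top2.npz low 120 along [-49.2 -44.6  50.6  51.8] across [-21.5 -18.8   7.5  12.4]
top2.npz plugtop 63 along [18.4 19.5 28.8 28.8] across [-18.9 -18.2  19.6  20.1]
ring ((563.1949462890625, -197.1869659423828), (135.82513427734375, 116.55683898925781), 31.911928176879883)
```

apply_moves(series="-0.005 0 0.03 0 1;0 0 0.04 0 1;0 0 0.04 0 1;0 0 0.04 0 1;0 0 0.03 0 1")

```text
time: 8.75
tool_pos: [567.7, -205.8, 163.5]
tcp_rot: [-179.8, -0.0, 70.1]
ft_force: [-0.4, -1.2, -2.7]
finger_gap: 13.0
grip_force: 60.3
```

apply_moves(series="0 0 0.02 0 1;0 0 0.01 0 1;0 0 0.005 0 1;0 0 0 0 1;0 0 0 0 1")

```text
time: 9.17
tool_pos: [569.2, -206.5, 156.7]
tcp_rot: [179.9, 0.0, 70.1]
ft_force: [-0.4, -0.1, -2.7]
finger_gap: 13.2
grip_force: 60.3
```

```bash
python3 - <<'E'
from bench import *
import cv2
s=snapshot("scene");f=s["frame"];cv2.imwrite("pics/a3.png",cv2.resize(f[220:340,100:240],None,fx=4.5,fy=4.5,interpolation=cv2.INTER_CUBIC))
x=sense();print(x["tool_pos"],x["tcp_rot"],x["ft_force"])
E
```

```text
[ 569.22535952 -206.56142089  156.84628957] [1.79922931e+02 9.25519354e-03 7.00625093e+01] [-0.11948641  0.67107445 -2.42434662]
```

View pics/a3.png

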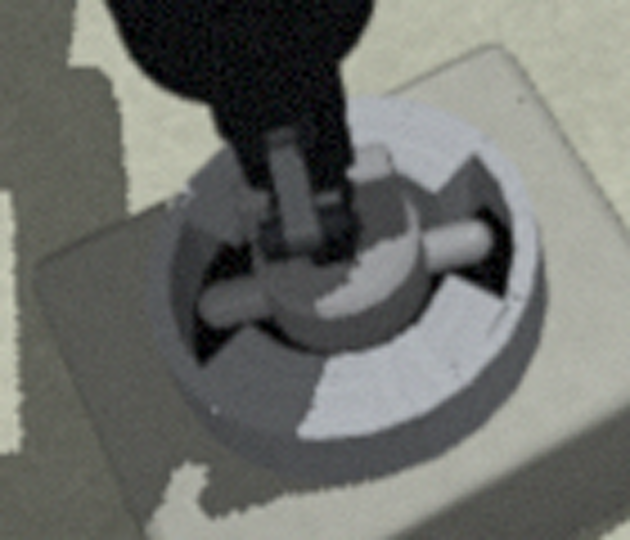

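The pins lie inside both gaps, with tips at crop (205,305) and (490,235), and there is no contact force. Now I'll press gently onto the seal.

apply_moves(series="0 0 0.006 0 1;0 0 0.006 0 1;0 0 0.006 0 1;0 0 0 0 1;0 0 0 0 1")

```text
time: 9.63
tool_pos: [568.8, -206.4, 150.8]
tcp_rot: [180.0, -0.0, 70.1]
ft_force: [-0.8, 0.6, -1.6]
finger_gap: 13.4
grip_force: 60.4
```

apply_moves(series="0 0 0.004 0 1;0 0 0.004 0 1;0 0 0 0 1;0 0 0 0 1;0 0 0 0 1")

```text
time: 10.05
tool_pos: [568.9, -206.4, 148.6]
tcp_rot: [180.0, 0.0, 70.1]
ft_force: [-1.1, 0.2, 3.0]
finger_gap: 13.2
grip_force: 61.0
```

apply_moves(series="0 0 0.003 0.03 1;0 0 0 0.03 1;0 0 0 0.03 1;0 0 0 0.03 1;0 0 0 0.03 1")

```text
time: 10.47
tool_pos: [569.1, -206.7, 147.9]
tcp_rot: [179.9, 0.0, 52.7]
ft_force: [-0.5, -0.2, 2.8]
finger_gap: 13.4
grip_force: 61.2
```

apply_moves(series="0 0 0 0.03 1;0 0 0 0.03 1;0 0 0 0.03 1;0 0 0 0.03 1;0 0 0 0.03 1")

```text
time: 10.88
tool_pos: [569.1, -206.7, 147.9]
tcp_rot: [179.9, -0.0, 35.5]
ft_force: [-0.4, -0.1, 2.9]
finger_gap: 13.1
grip_force: 61.2
```

Turning freely at 35°, about 40° to go.

apply_moves(series="0 0 0 0.03 1;0 0 0 0.03 1;0 0 0 0.03 1;0 0 0 0.03 1;0 0 0 0.03 1")

```text
time: 11.3
tool_pos: [569.1, -206.6, 147.9]
tcp_rot: [180.0, -0.0, 18.3]
ft_force: [-0.2, -1.0, 3.1]
finger_gap: 12.9
grip_force: 61.2
```

```bash
python3 -c "
from bench import *
x=sense();print(x['tool_pos'],x['tcp_rot'],x['ft_force'],x['wrist_torque'])"
```

```text
[ 569.0656789  -206.63562089  147.88176491] [ 1.79951812e+02 -3.45932690e-02  1.83222414e+01] [-0.1514545  -1.03503521  3.13644498] [0.05059879 0.26415425 0.0877651 ]
```

apply_moves(series="0 0 0 0.03 1;0 0 0 0.03 1;0 0 0 0.03 1;0 0 0 0.03 1;0 0 0 0.03 1")

```text
time: 11.72
tool_pos: [569.1, -206.5, 147.8]
tcp_rot: [180.0, -0.0, 1.1]
ft_force: [-0.9, -0.3, 3.0]
finger_gap: 13.3
grip_force: 61.1
```

apply_moves(series="0 0 0 0.02 1;0 0 0 0.02 1;0 0 0 0.02 1;0 0 0 0 1;0 0 0 0 1")

```text
time: 12.13
tool_pos: [569.3, -206.0, 147.8]
tcp_rot: [-180.0, -0.1, -5.5]
ft_force: [0.7, 2.7, 4.1]
finger_gap: 13.4
grip_force: 61.3
```

```bash
python3 -c "
from bench import *
x=sense();print(x['tool_pos'],x['tcp_rot'],x['ft_force'],x['wrist_torque'])"
```

```text
[ 569.2577315  -206.04054978  147.7919767 ] [-1.79981890e+02 -6.13113467e-02 -5.47494309e+00] [0.72692259 2.72857541 4.08846545] [ 0.58260518 -0.08212385  0.16116829]
```

apply_moves(series="0 0 0 0.012 1;0 0 0 0.012 1;0 0 0 0 1;0 0 0 0 1")

```text
time: 12.47
tool_pos: [569.3, -206.1, 147.8]
tcp_rot: [180.0, -0.1, -8.3]
ft_force: [1.7, 2.9, 5.9]
finger_gap: 13.2
grip_force: 72.1
```

```bash
python3 -c "
from bench import *
x=sense();print(x['tool_pos'],x['tcp_rot'],x['ft_force'],x['wrist_torque'])"
```

```text
[ 569.28709217 -206.05149883  147.83508898] [ 1.79995321e+02 -6.06731455e-02 -8.26566199e+00] [1.74986091 2.86260388 5.92038996] [ 0.67286205 -0.16897229  1.59019391]
```

The torque has risen to 1.6 N·m, so the lid is tight. I'll relax the twist slightly, open the fingers and retreat.

apply_moves(series="0 0 0 -0.008 1;0 0 0 0 1;0 0 0 0 -1;0 0 0 0 -1;0 0 0 0 -1")

```text
time: 12.88
tool_pos: [568.3, -206.6, 146.7]
tcp_rot: [180.0, 0.1, -7.5]
ft_force: [0.2, -0.6, -0.6]
finger_gap: 48.9
grip_force: 0.0
```

apply_moves(series="0 0 0 0 -1;0 0 0 0 -1;0 0 0 0 -1;0 0 0 0 -1;0 0 0 0 -1")

```text
time: 13.3
tool_pos: [568.7, -206.4, 147.2]
tcp_rot: [180.0, 0.0, -7.4]
ft_force: [-0.8, -0.1, -0.5]
finger_gap: 85.4
grip_force: 0.0
```

apply_moves(series="0 0 -0.05 0 -1;0 0 -0.1 0 -1;0 0 -0.1 0 -1;0 0 -0.1 0 -1;0 0 -0.05 0 -1")

```text
time: 13.72
tool_pos: [570.0, -206.9, 272.1]
tcp_rot: [179.9, -0.3, -7.4]
ft_force: [0.1, 0.5, 1.2]
finger_gap: 85.1
grip_force: 0.0
```

apply_moves(series="-0.1 0 0 0 -1;-0.1 0 0 0 -1;-0.1 0 0 0 -1;-0.1 0 0 0 -1;0 0 0 0 -1")

```text
time: 14.13
tool_pos: [445.7, -190.0, 266.7]
tcp_rot: [-180.0, 0.2, -7.4]
ft_force: [-0.8, -0.1, -0.6]
finger_gap: 85.1
grip_force: 0.0
```

```bash
python3 - <<'E'
from bench import *
import cv2,numpy as np
from h import *
s=snapshot("scene");f=s["frame"];cv2.imwrite("pics/a4.png",cv2.resize(f[220:350,100:260],None,fx=4,fy=4,interpolation=cv2.INTER_CUBIC))
for n,s in(("scene",s),("top",snapshot("top"))):
    q=cloud(s).reshape(-1,3);m=q[(q[:,2]>172)&(q[:,2]<195)&(np.hypot(q[:,0]-569,q[:,1]+205)<45)]
    print(n,len(m),m.mean(0),np.median(m[:,2]) if len(m) else 0,cv2.minAreaRect(m[:,:2].astype(np.float32)))
E
```

```text
scene 308 [ 574.40638216 -205.66386654  182.36417181] 183.0704379684464 ((570.76513671875, -204.9834747314453), (13.982963562011719, 52.48973083496094), 84.80298614501953)
top 216 [ 568.62118268 -204.62801559  182.15099335] 182.8841346060927 ((568.7848510742188, -205.65274047851562), (14.765419006347656, 51.5728645324707), 83.62728881835938)
```

View pics/a4.png

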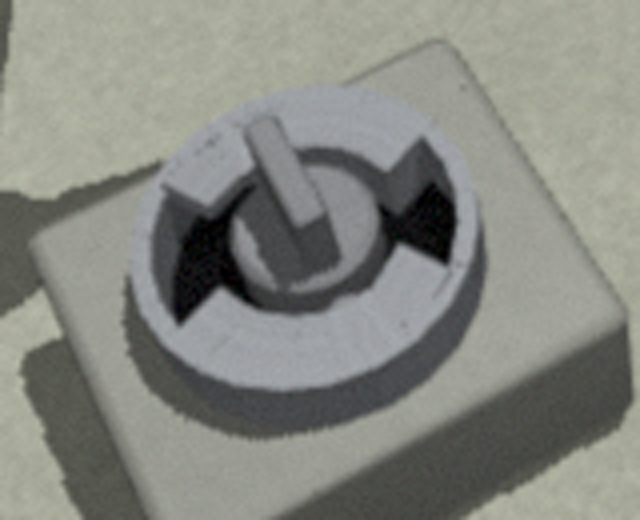

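The lid is centred and upright. Its bar is at about -6° against about -5° for the mill, and its top is at 183 mm against 186 mm when free, so it is cammed down about 3 mm. The pins are under the ramps and both gaps are empty.

```bash
python3 -c "
from bench import *
print(hand_in())"
```

```text
the job is handed in; nothing more can be done
None
```

The pinned lid is locked in the mill's collar, aligned to within about 2° and cammed down about 3 mm, with the gripper clear; I handed the job in at about 14 s, and no verdict came back.

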